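# Knock the seat's sprung lock pegs home with the mallet

## Task

Two of the three sprung lock pegs of the bench's lift-up seat have popped up. Take the mallet by its handle and knock them down with its face until they click and stay down like the third, keeping the mallet's face level: stop as soon as a peg is home, or the mallet is knocked askew in the grip. Do it without touching the pegs by hand, then stand the mallet on its face again with its whole face on the round cork mat and let go. Leave the door knob, doorstop and shoe horn where they are.

Things in the scene. Friction and masses are not known exactly. Their poses are not given: they have to be found in the camera images.
- seat: Brown wooden lift-up seat board, 220 mm (x) by 320 mm (y) by 22 mm thick, lying flat on the bench and fixed; brass hinges and a dark 26 mm wide rail along its +x edge. Origin at the centre of its underside. The three lock pegs stand in a row along its y axis, 30 mm to the -x side of its centre line, at y = -95, 0 and +95 mm, in any order.
- collar_a: Brass collar of peg a (with the peg in it), 42 mm across, 5 mm high, fixed on top of the seat board; its origin is the centre of its underside, 22 mm above the bench. The force between the mallet and any collar with its peg must stay below 60 N (a brisk tap is well under it).
- collar_b: Brass collar of peg b, as collar_a.
- collar_c: Brass collar of peg c, as collar_a.
- peg_a_top (a point): Centre of the flat top of peg a: a red plastic shank 22 mm across with a flat steel cap 28 mm across and 4 mm thick. Up, the top is 31 mm above the seat board's top (53 mm above the bench); knocked home it is 10 to 25 mm lower, differently for each peg.
- peg_b_top (a point): Centre of the flat top of peg b, as for peg a.
- peg_c_top (a point): Centre of the flat top of peg c, as for peg a.
- peg_a (a joint): How far peg a is down, m: 0 = popped up; moves vertically; starts up. Each peg has a catch at a depth that cannot be seen and differs from peg to peg, 8 to 22 mm down, and a hard stop 1 to 3.5 mm below it. Spring: about 4 N at the start, at most 9 N in the upper third, then less and less, nothing at the catch; from there the catch pulls the peg onto its stop and holds it with about 2 N.
- peg_b (a joint): As peg_a; starts up. Let go before the catch, a peg springs all the way up again; pushed on after it, it is solid and the mallet twists in the fingers.
- peg_c (a joint): As peg_a, but already down at the start; it is to stay down. All pegs are damped: about 2 N more at 0.1 m/s.
- mallet_head: The mallet's black rubber head, an upright cylinder 66 mm across and 80 mm long; origin at its centre. Its lower flat end is the striking face, 40 mm below the origin (mallet standing). z is the head's long axis, up; the handle points along -x of this frame. The whole mallet weighs about 0.4 kg, nearly all in the head. The fingers must not grip the head.
- mallet_grip (a point): The place to hold on the mallet's wooden handle: centre of its section, 65 mm from the head's axis, 40 mm above the striking face. The handle is a straight bar 24 mm wide and 36 mm high, running horizontally from the head's side to 179 mm from the head's axis. Same axes as the head. The mallet starts standing on its striking face on the mat. Held firmly, it twists in the fingers above some 20 N at the face; the head must not lean by more than 0.13 rad.
- mat: Round cork mat, 130 mm across and 4 mm thick, fixed flat on the bench; origin at the centre of its underside.
- knob: Glass door knob, 56 mm across and 63 mm high, standing loose on the seat board behind the pegs; origin at the centre of its foot. Bystander.
- doorstop: Green doorstop wedge, 120 by 42 by 30 mm, loose on the bench; origin at the centre of its underside, thick end to its +x. Bystander.
- shoehorn: Blue plastic shoe horn, about 190 by 45 mm, 12 mm high, lying on the bench; origin near its middle on the underside, long axis x. Bystander.
Mind the look-alikes: they are no part of the job. Several things have the shape of the mat; the one meant has the colours described above. There is more than one size of the part that bears mallet_head; the job needs the larger.

How it is judged:
By the outcome, as a careful person would: the job done as asked, in the order asked, and still so for the second after the job is handed in, with the robot touching nothing.
It also fails if it takes over 61 s, if anything falls off the work surface, if the arm or the gripper's body presses on something with over 40 N, if the wrist force passes 120 N, or if a joint passes its speed limit or range.

## Robot

A 6-joint arm with a two-finger parallel gripper is mounted at the origin on the work surface. World frame = base frame: x ahead of the robot, y to its left, z up, the work surface at z = 0. Lengths are in m, angles in rad, forces in N, time in s.
With the tool pointing down it reaches from about 0.375 to 0.925 m from the base axis. Payload 5.7 kg.
Tool frame: the origin (TCP) lies on the centre line of the jaws, within the pads' length; the fingertips stand 11 mm ahead of it and the grasp point (between the pads) lies 8 mm behind it; y points along the fingers, z is the direction in which the jaws open and shut, and the axes are right-handed (so a half turn about y gives the same grasp; the last joint's range is limited). The gripper opens to 85 mm and grips with 20 to 120 N. Pads are 22 mm wide; open, the fingers measure 114 mm over their backs; the gripper's body (76 mm by 85 mm) begins 54 mm behind the grasp point. The pads swing forward as they close: fully open they stand 13 mm farther back than shut.
Start: joints at [1.153, 0.359, 1.51, -0, 1.272, -0.115], TCP at [0.179, 0.573, 0.242] pointing down, gripper open.
Joint ranges: [-2.97, 2.97], [-1.01, 2.36], [0.21, 2.38], [-0.96, 4.11], [0.2, 2.71], [-2.98, 2.98]. Speed limits (rad/s): [2.39, 2.39, 3.14, 3.14, 3.14, 3.14].

## Interface

Orientations are given as [roll, pitch, yaw] about the fixed x, y, z axes, in that order (R = Rz(yaw) Ry(pitch) Rx(roll)).
In Python, from plant import env, read_camera, get_calibration, finder gives the robot as it stands.
- The arm moves only by the tool send_rows, never from a script. Its argument "rows" is a list that holds one entry, the list of rows, each a list of 7 numbers: the shift along the world's x, y, z in cm, then the turn, a rotation vector about the world's x, y, z in degrees, then the opening in per cent of the stroke, from 0 (shut) to 100 (fully open). A call has 1 to 20 rows; each row is the pose to reach, as a shift and turn from the pose commanded when the call began; what a row does not reach only later rows make up. A row lasts 1/8 s, in which the tool goes at most 62.5 mm and 10.7 degrees, less where a joint would pass 70% of its speed; a pose out of reach is approached as far as the arm can. A call with a gripper value outside its range is refused whole. The fingers move at their own pace and stop on an object; "force" is the grip in N (left out, the last holds). Time passes only in rows, so rows that repeat a pose let the fingers close. It gives the time, the measured TCP pose, the force and the opening at its end, in the units of the state.
- env.read_state(): the state, without advancing time (a new reading comes with each control period).
- read_camera(name): name is "side" or "top"; returns (picture, depth): 384x512x3 uint8, red, green, blue; 384x512 float32, m along the optical axis (not along the pixel's ray), 0 where there is no reading.
- get_calibration(name): a dict with "fx", "fy", "cx", "cy" (pixels), "extrinsics" (4x4, takes a point from world to camera coordinates). Camera axes: x right, y down, z forward; pixel columns grow to the right and rows downward; lengths in m; the calibration is good to about 2 mm. A picture is of the moment at which its call begins. get_calibration takes no time and is no camera call.
- env.hand_in(): hands the job in, once; it reports no verdict.
Trained networks look in the newest picture that a camera, given by its name, has taken for a name from the list of things; names that differ only in an ending like _2 or _b are one class to them, and where a whole thing is asked for, a point or a joint stands for the part that bears it (a point fixed in the world has none). Each returns a list of dicts, best first, with "score" (0 to 1); they miss things now and then, are a little off and sometimes report something else, mostly with a low value. They report only what shows in the picture. A call takes as long as a camera call. They do not tell look-alikes from the thing itself.
- finder.boxes_of(target, camera): "bbox" ([left, top, right, bottom] in pixels, round what is visible of it).
The state is a dict: "clock": time; "joints": joint angles; "joint_vel": joint speeds; "effort": joint torques, N m; "tcp_pos": TCP position; "ee_rot": TCP orientation; "contact_force": force on the tool from outside, world axes, zero at the start; "moment": the same for the moment, N m; "opening": finger opening in m.
Only numpy, scipy, OpenCV 4.12 (cv2) and the standard library are available. Lean on these libraries where they do the work, as an engineer would, in place of code of your own. Each camera call takes 0.05 s, during which the arm holds its last target.

## Working session

There is one attempt and no reset: what is moved stays moved. The work goes in short steps, Python scripts to look and compute and a tool call to move; the robot and the scene stay as the last step left them, time stands still between calls to the robot, and variables do not carry over. Pictures are saved under pics/ and viewed, and the job is handed in when it is done.

Besides the shell and the picture viewer there is one more tool, called after "Call:" by a JSON object that holds its "method" and its "body". send_rows: Moves the arm, as the interface text tells. Its arguments: {"type":"object","properties":{"rows":{"type":"array"},"force":{"type":"number"}},"required":["rows"]}

```bash
ls; mkdir -p pics; python3 - <<'E'
from plant import env, read_camera, get_calibration, finder
import cv2,numpy as np
for n in ("top","side"):
    p,d=read_camera(n); cv2.imwrite(f"pics/{n}0.png",cv2.cvtColor(p,cv2.COLOR_RGB2BGR)); np.save(f"{n}0.npy",d)
    print(n,get_calibration(n))
    for t in ("mallet_head","mat","collar_a","peg_a_top","knob","doorstop","shoehorn","seat"):
        print(t,[(np.round(b["bbox"]).astype(int).tolist(),round(b["score"],2)) for b in finder.boxes_of(t,n)])
print(env.read_state())
E
```

```text
pics
top {'fx': 392.12735039573903, 'fy': 392.12735039573903, 'cx': 257.11560593914015, 'cy': 190.7099427452189, 'extrinsics': array([[-0.01506966, -0.99988241,  0.00284217,  0.0496003 ],
       [-0.9936728 ,  0.01465955, -0.11135285,  0.46236467],
       [ 0.11129809, -0.00450224, -0.99377687,  1.10231923],
       [ 0.        ,  0.        ,  0.        ,  1.        ]])}
mallet_head [([149, 149, 179, 178], 0.87), ([187, 252, 203, 269], 0.57)]
mat [([206, 170, 246, 210], 0.97), ([72, 164, 115, 208], 0.65), ([150, 146, 193, 192], 0.62)]
collar_a [([313, 143, 329, 157], 0.65), ([283, 154, 295, 167], 0.53), ([350, 139, 360, 149], 0.47)]
peg_a_top []
knob [([295, 111, 320, 130], 0.88), ([282, 152, 292, 162], 0.26)]
doorstop [([412, 136, 440, 178], 0.65)]
shoehorn [([154, 90, 190, 144], 0.79), ([413, 136, 439, 176], 0.27)]
seat [([254, 82, 381, 189], 0.71)]
side {'fx': 354.97565545382764, 'fy': 354.97565545382764, 'cx': 251.52946531275896, 'cy': 194.42697451358225, 'extrinsics': array([[ 0.91749484, -0.39771439, -0.00514664, -0.41583048],
       [-0.25772581, -0.58459737, -0.76930055,  0.19
[... 722 characters left out ...]
6, 390, 283], 0.61)]
{'clock': 0.9, 'joints': array([ 1.15291916e+00,  3.58776849e-01,  1.51039206e+00,  1.35548354e-05,
        1.27250180e+00, -1.15110609e-01]), 'joint_vel': array([ 1.47244243e-04,  1.53767066e-03, -3.71271151e-05, -8.80103924e-04,
       -5.56843455e-04,  9.21294641e-04]), 'effort': array([-2.05142824e-03, -5.27550316e+01, -2.79060745e+01, -5.30831112e-04,
        1.41905261e-03, -9.61461438e-06]), 'tcp_pos': array([0.1788962 , 0.57268401, 0.2422836 ]), 'ee_rot': array([-1.57087237e+00,  2.18350142e-05, -3.02770542e-01]), 'contact_force': array([ 0.57281587, -0.48090402, -0.54740837]), 'moment': array([0.01411369, 0.06205078, 0.01087663]), 'opening': 0.08571159668026142}
```

```bash
python3 - <<'E'
import cv2
for n in ("top","side"):
    p=cv2.imread(f"pics/{n}0.png"); 
    cv2.imwrite(f"pics/{n}0_c.png",cv2.resize(p[60:300,60:460] if n=="top" else p[100:350,150:450],None,fx=2 if n=="top" else 2.4,fy=2 if n=="top" else 2.4,interpolation=cv2.INTER_CUBIC))
E
```

```text
(no output)
```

View pics/top0_c.png

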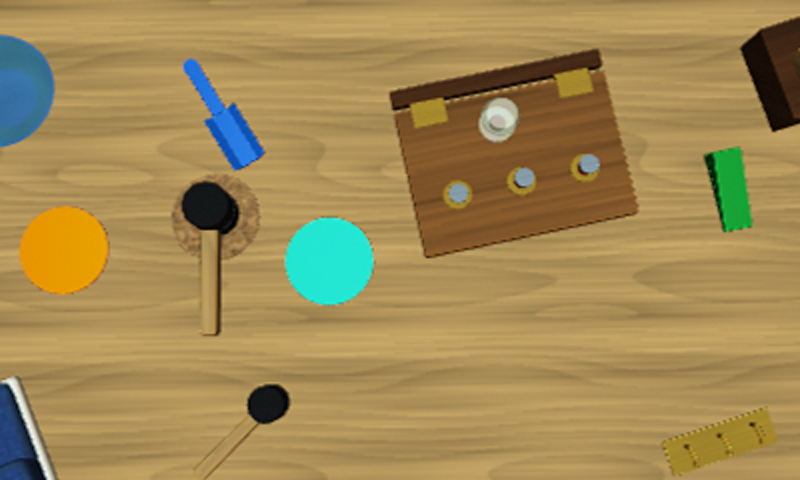

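View pics/side0_c.png

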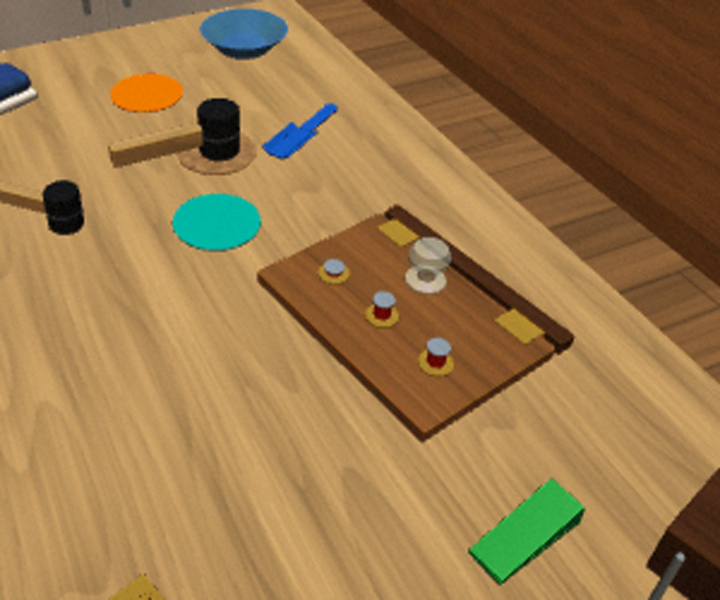

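Candidates. Large mallet head at top px (164,164), the smaller one at (195,260): I choose the large one on the cork. Mats: cork (168,168), teal (225,190), orange (92,185), so cork. Pegs up: middle (321,150) and right (353,142). Peg (289,156) is down.

```bash
cat > h.py <<'E'
from plant import env, read_camera, get_calibration, finder
import cv2,numpy as np
def world(n,d):
    c=get_calibration(n);v,u=np.mgrid[0:384,0:512]
    P=np.stack([(u-c['cx'])/c['fx']*d,(v-c['cy'])/c['fy']*d,d],-1)
    E=c['extrinsics'];R,t=E[:3,:3],E[:3,3]
    return (P-t)@R
def ray(n,u,v,z):
    c=get_calibration(n);E=c['extrinsics'];R,t=E[:3,:3],E[:3,3]
    o=-R.T@t;r=R.T@np.array([(u-c['cx'])/c['fx'],(v-c['cy'])/c['fy'],1]);return o+r*(z-o[2])/r[2]
def proj(n,p):
    c=get_calibration(n);E=c['extrinsics'];q=E[:3,:3]@np.array(p)+E[:3,3];return np.array([c['fx']*q[0]/q[2]+c['cx'],c['fy']*q[1]/q[2]+c['cy']])
E
python3 - <<'E'
from h import *
for n in("top","side"):
    W=world(n,np.load(f"{n}0.npy"));I=cv2.imread(f"pics/{n}0.png").astype(int)
    print(n)
    def show(name,m,extra=True):
        p=W[m];print(name,len(p),"mean",p.mean(0).round(4),"med",np.median(p,0).round(4),"min",p.min(0).round(4),"max",p.max(0).round(4))
    box=np.zeros((384,512),bool)
    if n=="top": box[135:240,140:200]=1
    else: box[135:175,190:262]=1
    ht=box&(W[...,2]>0.078)&(W[...,2]<0.1); show("headtop",ht)
    p=W[ht][:,:2].astype(np.float32);print("  enc",cv2.minEnclosingCircle(p))
    hd=box&(W[...,2]>0.054)&(W[...,2]<0.07)&(I.sum(2)>220); show("handle",hd)
    q=W[hd];a=q[:,:2];c=a.mean(0);w,v=np.linalg.eigh(np.cov((a-c).T));print("  dir",v[:,1],np.degrees(np.arctan2(v[1,1],v[0,1])), "ext",np.ptp((a-c)@v[:,1]),np.ptp((a-c)@v[:,0]))
    # pegs: grey-blue caps
    b,g,r=I[...,0],I[...,1],I[...,2]
    sb=np.zeros_like(box)
    if n=="top": sb[135:170,275:370]=1
    else: sb[190:260,270:350]=1
    cap=sb&(b>r+5)&(W[...,2]>0.028)
    k,l,s,cc=cv2.connectedComponentsWithStats(cap.astype(np.uint8))
    for i in range(1,k):
        if s[i,4]>20: print(cc[i]);show(" cap",l==i)
E
```

```text
top
headtop 437 mean [0.54   0.3014 0.0833] med [0.54   0.3007 0.0833] min [0.5091 0.2701 0.0783] max [0.5712 0.3346 0.0919]
  enc ((0.5404621362686157, 0.3026271164417267), 0.03341691941022873)
handle 428 mean [0.4347 0.3016 0.0605] med [0.4342 0.3015 0.0605] min [0.3622 0.2906 0.0541] max [0.5077 0.3142 0.0664]
  dir [-0.99991496  0.01304145] 179.25275861522863 ext 0.1453778472921865 0.02394942674707169
[354.16666667 141.42424242]
 cap 66 mean [ 0.5973 -0.2359  0.0525] med [ 0.5969 -0.2353  0.0526] min [ 0.587  -0.25    0.0369] max [ 0.6099 -0.2231  0.0569]
[321.66153846 148.26153846]
 cap 65 mean [ 0.5751 -0.1398  0.0686] med [ 0.5791 -0.1433  0.0524] min [ 0.3375 -0.155   0.0337] max [0.5912 0.0478 1.1468]
[288.82258065 156.16129032]
 cap 62 mean [ 0.5606 -0.05    0.0364] med [ 0.5608 -0.0503  0.0365] min [ 0.5486 -0.0625  0.0316] max [ 0.5724 -0.0388  0.0407]
side
headtop 135 mean [0.5387 0.2997 0.0819] med [0.5398 0.2992 0.082 ] min [0.5071 0.2694 0.078 ] max [0.5699 0.3364 0.0865]
  enc ((0.5401556491851807, 0.30317023396492004), 0.034691113978624344)
handle 171 mean [0.4356 0.2989 0.059 ] med [0.4362 0.297  0.0591] min [0.361  0.2876 0.0541] max [0.5082 0.3137 0.0678]
  dir [-0.99999228 -0.0039302 ] -179.77481559083003 ext 0.1471291601781758 0.026172481023847033
[288.70588235 210.76470588]
 cap 34 mean [ 0.5463 -0.0722  0.0576] med [ 0.559  -0.0512  0.0353] min [ 0.1257 -0.7659  0.0322] max [ 0.5693 -0.0401  0.7908]
[309.58536585 224.46341463]
 cap 41 mean [ 0.5782 -0.1438  0.0511] med [ 0.5785 -0.1431  0.0509] min [ 0.5665 -0.1562  0.048 ] max [ 0.5902 -0.1321  0.0558]
[332.26 244.04]
 cap 50 mean [ 0.5963 -0.2364  0.051 ] med [ 0.5961 -0.2369  0.0509] min [ 0.5844 -0.2476  0.0482] max [ 0.6085 -0.2226  0.0539]
```

```bash
python3 - <<'E'
from h import *
n="top";W=world(n,np.load(f"{n}0.npy"));I=cv2.imread("pics/top0.png")
hsv=cv2.cvtColor(I,cv2.COLOR_BGR2HSV)
for bb in ((143,145,193,195),):
    x0,y0,x1,y1=bb
    c=cv2.resize(I[y0-10:y1+10,x0-10:x1+10],None,fx=8,fy=8,interpolation=cv2.INTER_NEAREST);cv2.imwrite("pics/close.png",c)
z=W[...,2]
c=proj("top",(0.540,.3015,.084));print(c, proj("top",(0.475,.3015,.062)))
# knob
m=np.zeros(z.shape,bool);m[105:135,290:325]=1;m&=z>0.04;print("knob",W[m].mean(0),W[m].min(0),W[m].max(0))
print(ray("top",307,120,.07))
for b in finder.boxes_of("mat","top"):
    l,t,r,bo=b["bbox"];print(b["score"],b["bbox"],ray("top",(l+r)/2,(t+bo)/2,.004))
E
```

```text
[162.58925798 161.90681469] [164.18453098 186.36079016]
knob [ 0.65810519 -0.10722298  0.0884391 ] [ 0.33750063 -0.13464637  0.05697707] [0.69201654 0.04777931 1.14680401]
[ 0.65673977 -0.10084751  0.07      ]
0.97 [206.4, 170.5, 245.9, 210.3] [0.46774281 0.13337651 0.004     ]
0.65 [71.7, 164.0, 114.7, 207.9] [0.48662837 0.52312114 0.004     ]
0.62 [149.8, 145.7, 192.6, 191.5] [0.53483884 0.29498648 0.004     ]
```

View pics/close.png

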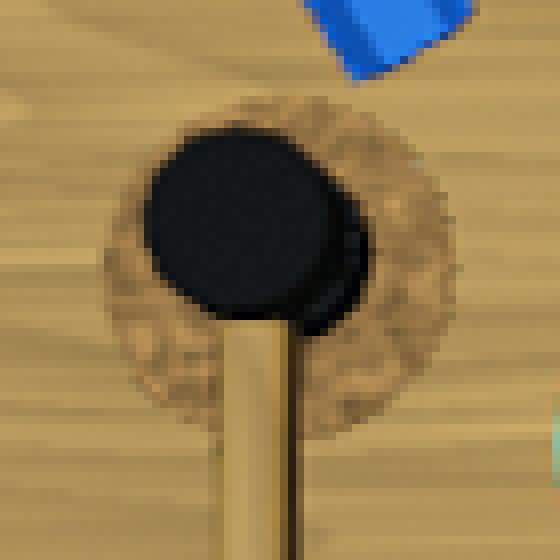

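The close crop shows the large black head with its wooden handle on the brown cork mat. The mat's centre is at px (168.2,168.3), and the blue shoe horn is clear of it.

```bash
python3 - <<'E'
from h import *
print(ray("top",168.2,168.3,.004))
s=env.read_state();p=s['tcp_pos']
print("to hover",(np.array([.475,.3015,.14])-p)*100, "yaw",np.degrees(-s['ee_rot'][2]))
E
```

```text
[0.53586414 0.30383713 0.004     ]
to hover [ 29.60797161 -27.11694954 -10.2294756 ] yaw 17.350685364125624
```

Call:
{"method": "send_rows", "body": {"rows": [[[3.0,-2.7,0,0,0,1.7,100],[6.5,-6.0,0,0,0,4,100],[10.5,-9.5,0,0,0,6.5,100],[14.5,-13.3,0,0,0,9,100],[18.5,-17,0,0,0,11.5,100],[22.5,-20.6,-2,0,0,14,100],[26,-24,-4,0,0,16,100],[28.5,-26.2,-6,0,0,17.35,100],[29.6,-27.1,-8,0,0,17.35,100],[29.6,-27.1,-10.2,0,0,17.35,100],[29.6,-27.1,-10.2,0,0,17.35,100]]], "force": 120}}

```text
clock: 2.33
tcp_pos: [0.4738, 0.3008, 0.1388]
ee_rot: [-1.572, 0.003, -0.001]
contact_force: [-0.9, -0.3, 0.4]
opening: 0.0853
```

```bash
python3 - <<'E'
from h import *
s=env.read_state();print(s)
for n in("top","side"):
    p,d=read_camera(n);np.save(f"{n}1.npy",d);cv2.imwrite(f"pics/{n}1.png",cv2.cvtColor(p,cv2.COLOR_RGB2BGR))
a=cv2.imread("pics/top1.png")[110:270,100:260];b=cv2.imread("pics/side1.png")[80:200,170:330]
cv2.imwrite("pics/h1.png",np.vstack([cv2.resize(a,(360,300)),cv2.resize(b,(360,270))]))
E
```

```text
{'clock': 2.325, 'joints': array([ 4.42658012e-01,  4.19960636e-01,  1.70639620e+00, -5.13501218e-05,
        1.01908754e+00, -1.12752304e+00]), 'joint_vel': array([ 0.0118839 , -0.02947537, -0.02838671,  0.00108285,  0.01962153,
        0.00041881]), 'effort': array([-4.73225266e-01, -5.03527486e+01, -2.24734157e+01, -2.98736407e-02,
       -3.11230933e-01, -4.32222310e-03]), 'tcp_pos': array([0.47378973, 0.30082303, 0.13878633]), 'ee_rot': array([-1.57248774e+00,  3.46074607e-03, -5.91202445e-04]), 'contact_force': array([-0.91111402, -0.30774912,  0.39656804]), 'moment': array([0.07093813, 0.06018927, 0.01752642]), 'opening': 0.0852997835778908}
```

View pics/h1.png

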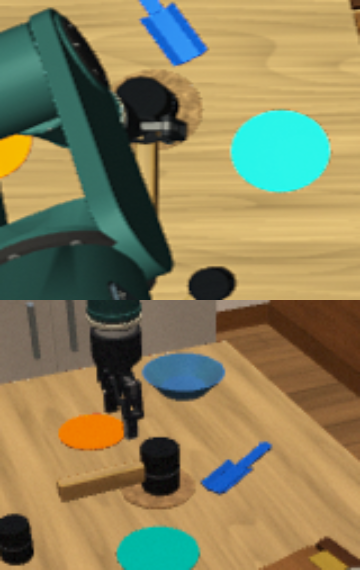

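The gripper is open and straddles the handle, in line with it, with the head ahead of it. I'll descend and close.

Call:
{"method": "send_rows", "body": {"rows": [[[0,0,-3,0,0,0,100],[0,0,-6,0,0,0,100],[0,0,-8.5,0,0,0,100],[0,0,-10.4,0,0,0,100],[0,0,-10.4,0,0,0,100],[0,0,-10.4,0,0,0,10],[0,0,-10.4,0,0,0,10],[0,0,-10.4,0,0,0,10],[0,0,-10.4,0,0,0,10],[0,0,-10.4,0,0,0,10],[0,0,-10.4,0,0,0,10],[0,0,-10.4,0,0,0,10]]], "force": 120}}

```text
clock: 3.92
tcp_pos: [0.4754, 0.3021, 0.0371]
ee_rot: [-1.57, -0.001, -0.0]
contact_force: [-1.4, 1.2, 6.5]
opening: 0.0229
```

```bash
python3 - <<'E'
from h import *
print(env.read_state())
E
```

```text
{'clock': 3.925, 'joints': array([ 4.43366871e-01,  5.65406122e-01,  1.78081425e+00,  1.59832200e-04,
        7.93994743e-01, -1.12744950e+00]), 'joint_vel': array([ 0.000254  ,  0.00014745, -0.00045162, -0.00154546, -0.00054489,
        0.0013512 ]), 'effort': array([-6.20637517e-01, -5.16303456e+01, -1.61625570e+01, -2.01433212e-01,
       -2.37018513e-01, -3.26791056e-02]), 'tcp_pos': array([0.47537938, 0.30207821, 0.03714255]), 'ee_rot': array([-1.57010231e+00, -1.19538706e-03, -9.23335981e-05]), 'contact_force': array([-1.42040514,  1.23588513,  6.5192752 ]), 'moment': array([ 0.03076203,  0.01699208, -0.0491908 ]), 'opening': 0.022922028934978213}
```

Call:
{"method": "send_rows", "body": {"rows": [[[0,0,1,0,0,0,10],[0,0,3,0,0,0,10],[0,0,6,0,0,0,10],[0,0,9,0,0,0,10],[0,0,11,0,0,0,10],[0,0,12,0,0,0,10],[0,0,12,0,0,0,10],[0,0,12,0,0,0,10]]]}}

```text
clock: 4.92
tcp_pos: [0.4741, 0.3013, 0.1553]
ee_rot: [-1.572, 0.002, -0.0]
contact_force: [-0.4, -0.3, -4.0]
opening: 0.0225
```

```bash
python3 - <<'E'
from h import *
print(env.read_state())
for n in("top","side"):
    p,d=read_camera(n);np.save(f"{n}2.npy",d);cv2.imwrite(f"pics/{n}2.png",cv2.cvtColor(p,cv2.COLOR_RGB2BGR))
a=cv2.imread("pics/top2.png")[110:270,100:260];b=cv2.imread("pics/side2.png")[80:200,170:330]
cv2.imwrite("pics/h2.png",np.vstack([cv2.resize(a,(360,300)),cv2.resize(b,(400,300))[:,:360]]))
E
```

```text
{'clock': 4.925, 'joints': array([ 4.43149641e-01,  3.99107367e-01,  1.69090896e+00, -9.41278280e-05,
        1.05362055e+00, -1.12756485e+00]), 'joint_vel': array([-0.00117222,  0.00529843,  0.0028668 , -0.00172477,  0.0003001 ,
        0.00189256]), 'effort': array([ 3.04917092e-03, -5.36596227e+01, -2.50353259e+01, -5.31202275e-02,
       -1.51105416e-01, -3.74433857e-04]), 'tcp_pos': array([0.47412872, 0.3012718 , 0.1553069 ]), 'ee_rot': array([-1.57174684e+00,  1.81164549e-03, -3.60696031e-05]), 'contact_force': array([-0.35160365, -0.32759551, -4.04313919]), 'moment': array([-0.03095416,  0.15726759,  0.05378667]), 'opening': 0.022522569421705985}
```

View pics/h2.png

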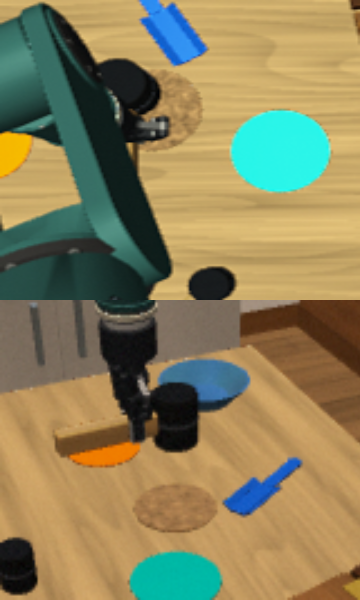

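The mallet is off the mat and held by its handle, with head and handle looking level. I'll measure lean and offset from the depth image.

```bash
python3 - <<'E'
from h import *
I=cv2.imread("pics/side2.png").astype(int)
W=world("side",np.load("side2.npy"));z=W[...,2]
# mat in side
m=np.zeros(z.shape,bool);m[155:175,215:262]=1
hsv=cv2.cvtColor(I.astype(np.uint8),cv2.COLOR_BGR2HSV)
print([ (b['score'],b['bbox'],ray("side",(b['bbox'][0]+b['bbox'][2])/2,(b['bbox'][1]+b['bbox'][3])/2,.004).round(4)) for b in finder.boxes_of("mat","side")][:3])
def head(n,f):
    W=world(n,np.load(f));I=cv2.imread(f"pics/{n}2.png").astype(int)
    z=W[...,2];dark=I.sum(2)<140
    k=(z>.185)&(z<.215)&(W[...,0]>.50)&(W[...,0]<.59)&(abs(W[...,1]-.30)<.04)
    p=W[k];A=np.c_[p[:,:2]-[.54,.3],np.ones(len(p))]
    for _ in range(4):
        c=np.linalg.lstsq(A,p[:,2],rcond=None)[0];r=p[:,2]-A@c;g=abs(r)<.003;p=p[g];A=A[g]
    print(n,len(p),c,p.min(0),p.max(0),cv2.minEnclosingCircle(p[:,:2].astype(np.float32)))
head("top","top2.npy");head("side","side2.npy")
k=(z>.1)&(z<.19)&(I[...,2]>I[...,0]+25)&(W[...,0]>.33)&(W[...,0]<.45)&(abs(W[...,1]-.3)<.03)
p=W[k];t=p[p[:,2]>.17];print(len(p),len(t),p.min(0),p.max(0))
if len(t)>5: print("handle top slope",np.polyfit(t[:,0],t[:,2],1),t[:,1].mean())
E
```

```text
[(0.85, [221.9, 154.6, 259.3, 175.2], array([0.5311, 0.2856, 0.004 ])), (0.76, [221.6, 180.9, 260.4, 205.4], array([0.468 , 0.1262, 0.004 ])), (0.6, [200.7, 138.2, 227.1, 145.3], array([0.4918, 0.4891, 0.004 ]))]
top 314 [0.01649689 0.03419934 0.20112582] [0.51060811 0.26813984 0.19755139] [0.57068198 0.3195145  0.20460119] ((0.5402820706367493, 0.2974659502506256), 0.03197713568806648)
side 105 [0.03414118 0.08631272 0.19918666] [0.50760608 0.26699361 0.19387805] [0.5670262  0.33049723 0.20280723] ((0.5364158749580383, 0.29954567551612854), 0.03305299952626228)
292 121 [0.35942955 0.28323968 0.14332311] [0.44981978 0.31232994 0.18096934]
handle top slope [0.00093933 0.17572343] 0.29454566177589653
```

Call:
{"method": "send_rows", "body": {"rows": [[[0.1,-1.2,0,0,0,0,10],[0.4,-4,0,0,0,0,10],[0.7,-8,0,0,0,0,10],[1.1,-12,0,0,0,0,10],[1.5,-16,0,0,0,0,10],[1.8,-20,0,0,0,0,10],[2.2,-24,0,0,0,0,10],[2.5,-28,0,0,0,0,10],[2.9,-32,0,0,0,0,10],[3.3,-36,0,0,0,0,10],[3.6,-40,0,0,0,0,10],[3.9,-43,0,0,0,0,10],[4.0,-44.2,0,0,0,0,10],[4.0,-44.4,-1.5,0,0,0,10],[4.0,-44.4,-3.5,0,0,0,10],[4.0,-44.4,-4.5,0,0,0,10],[4.0,-44.4,-5,0,0,0,10],[4.0,-44.4,-5,0,0,0,10],[4.0,-44.4,-5,0,0,0,10]]]}}

```text
clock: 7.45
tcp_pos: [0.5154, -0.1423, 0.1067]
ee_rot: [-1.571, -0.001, 0.0]
contact_force: [0.3, -0.7, -3.0]
opening: 0.0228
```

```bash
python3 - <<'E'
from h import *
s=env.read_state();print({k:s[k].round(4) for k in('joints','tcp_pos','ee_rot','contact_force','moment')})
for n in("top","side"):
    p,d=read_camera(n);np.save(f"{n}3.npy",d);cv2.imwrite(f"pics/{n}3.png",cv2.cvtColor(p,cv2.COLOR_RGB2BGR))
a=cv2.imread("pics/top3.png")[90:210,240:400];b=cv2.imread("pics/side3.png")[150:270,250:410]
cv2.imwrite("pics/h3.png",np.hstack([cv2.resize(a,(400,300),interpolation=cv2.INTER_CUBIC),cv2.resize(b,(400,300),interpolation=cv2.INTER_CUBIC)]))
I=cv2.imread("pics/top3.png");cv2.imwrite("pics/m3.png",cv2.resize(I[135:200,135:205],None,fx=7,fy=7,interpolation=cv2.INTER_NEAREST))
E
```

```text
{'joints': array([-3.9860e-01,  4.3010e-01,  1.7971e+00, -1.0000e-04,  9.1340e-01,
       -1.9696e+00]), 'tcp_pos': array([ 0.5154, -0.1423,  0.1067]), 'ee_rot': array([-1.5713e+00, -9.0000e-04,  3.0000e-04]), 'contact_force': array([ 0.276 , -0.6785, -3.0129]), 'moment': array([-0.0531,  0.0881,  0.0147])}
```

View pics/h3.png

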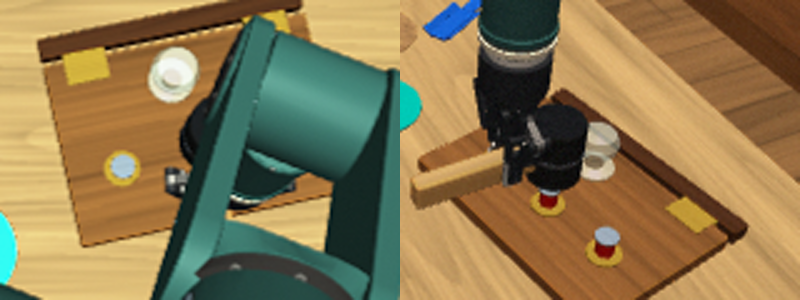

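View pics/m3.png

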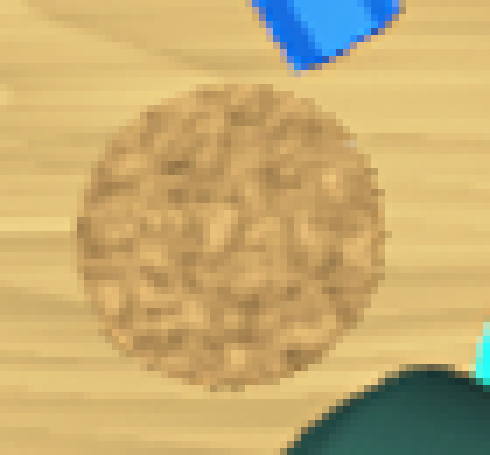

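The side view shows the head over the middle peg (crop px 547,200), with the handle level. The knob is clear behind. I'll come down to just above the peg.

Call:
{"method": "send_rows", "body": {"rows": [[[-0.1,0,-0.8,0,0,0,10],[-0.1,0,-1.6,0,0,0,10],[-0.1,0,-1.6,0,0,0,10],[-0.1,0,-1.6,0,0,0,10]]]}}

```text
clock: 8.05
tcp_pos: [0.5138, -0.1423, 0.0901]
ee_rot: [-1.571, 0.0, -0.0]
contact_force: [-0.2, -0.1, -2.8]
opening: 0.0227
```

Call:
{"method": "send_rows", "body": {"rows": [[[0,0,-0.1,0,0,0,10],[0,0,-0.2,0,0,0,10],[0,0,-0.2,0,0,0,10]]]}}

```text
clock: 8.43
tcp_pos: [0.5139, -0.1423, 0.0883]
ee_rot: [-1.571, -0.0, 0.0]
contact_force: [0.2, 0.2, -3.5]
opening: 0.0227
```

Call:
{"method": "send_rows", "body": {"rows": [[[0,0,-0.1,0,0,0,10],[0,0,-0.2,0,0,0,10],[0,0,-0.2,0,0,0,10]]]}}

```text
clock: 8.8
tcp_pos: [0.514, -0.1424, 0.0863]
ee_rot: [-1.571, -0.0, -0.0]
contact_force: [-0.5, -1.2, -2.2]
opening: 0.0227
```

Call:
{"method": "send_rows", "body": {"rows": [[[0,0,-0.1,0,0,0,10],[0,0,-0.2,0,0,0,10],[0,0,-0.2,0,0,0,10]]]}}

```text
clock: 9.18
tcp_pos: [0.5139, -0.1424, 0.0845]
ee_rot: [-1.571, -0.0, 0.0]
contact_force: [-3.6, 0.4, 4.4]
opening: 0.0231
```

Call:
{"method": "send_rows", "body": {"rows": [[[0,0,-0.1,0,0,0,10],[0,0,-0.2,0,0,0,10],[0,0,-0.2,0,0,0,10]]]}}

```text
clock: 9.55
tcp_pos: [0.5139, -0.1423, 0.0821]
ee_rot: [-1.571, 0.0, 0.0]
contact_force: [-3.3, 0.6, 4.9]
opening: 0.0229
```

Call:
{"method": "send_rows", "body": {"rows": [[[0,0,-0.1,0,0,0,10],[0,0,-0.2,0,0,0,10],[0,0,-0.2,0,0,0,10]]]}}

```text
clock: 9.93
tcp_pos: [0.5139, -0.1423, 0.0799]
ee_rot: [-1.571, 0.0, 0.0]
contact_force: [-1.4, -1.0, 0.5]
opening: 0.0226
```

Call:
{"method": "send_rows", "body": {"rows": [[[0,0,-0.1,0,0,0,10],[0,0,-0.1,0,0,0,10]]]}}

```text
clock: 10.18
tcp_pos: [0.5139, -0.1423, 0.079]
ee_rot: [-1.571, 0.0, -0.0]
contact_force: [-0.6, -0.3, -1.5]
opening: 0.0227
```

Call:
{"method": "send_rows", "body": {"rows": [[[0,0,-0.1,0,0,0,10],[0,0,-0.1,0,0,0,10]]]}}

```text
clock: 10.42
tcp_pos: [0.514, -0.1422, 0.078]
ee_rot: [-1.571, -0.0, 0.0]
contact_force: [-0.7, 0.6, -3.6]
opening: 0.0226
```

Call:
{"method": "send_rows", "body": {"rows": [[[0,0,-0.05,0,0,0,10],[0,0,-0.05,0,0,0,10]]]}}

```text
clock: 10.68
tcp_pos: [0.5139, -0.1423, 0.0777]
ee_rot: [-1.571, 0.0, 0.0]
contact_force: [-0.2, -0.9, -3.1]
opening: 0.0225
```

```bash
python3 - <<'E'
from h import *
p,d=read_camera("side");np.save("side4.npy",d);cv2.imwrite("pics/side4.png",cv2.cvtColor(p,cv2.COLOR_RGB2BGR))
b=cv2.imread("pics/side4.png")[195:265,280:360]
cv2.imwrite("pics/h4.png",cv2.resize(b,(640,560),interpolation=cv2.INTER_CUBIC))
E
```

```text
(no output)
```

View pics/h4.png

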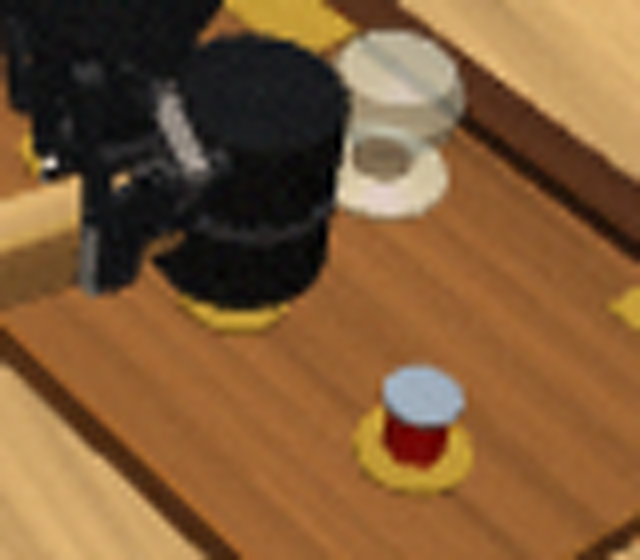

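Call:
{"method": "send_rows", "body": {"rows": [[[0,0,-0.05,0,0,0,10],[0,0,-0.05,0,0,0,10]]]}}

```text
clock: 10.98
tcp_pos: [0.5139, -0.1423, 0.0772]
ee_rot: [-1.571, 0.0, 0.0]
contact_force: [0.3, -0.9, -2.5]
opening: 0.0225
```

Call:
{"method": "send_rows", "body": {"rows": [[[0,0,0.5,0,0,0,10],[0,0,2,0,0,0,10],[0,0,3.8,0,0,0,10],[0,0,4.5,0,0,0,10],[0,0,4.5,0,0,0,10]]]}}

```text
clock: 11.6
tcp_pos: [0.5145, -0.1426, 0.1232]
ee_rot: [-1.572, -0.002, 0.0]
contact_force: [0.4, -1.1, -3.7]
opening: 0.0226
```

```bash
python3 - <<'E'
from h import *
s=env.read_state();print(s['clock'],s['tcp_pos'],s['contact_force'])
p,d=read_camera("side");np.save("side5.npy",d);cv2.imwrite("pics/side5.png",cv2.cvtColor(p,cv2.COLOR_RGB2BGR))
b=cv2.imread("pics/side5.png")[185:265,270:360]
cv2.imwrite("pics/h5.png",cv2.resize(b,(630,560),interpolation=cv2.INTER_CUBIC))
E
```

```text
11.6 [ 0.51446726 -0.14255832  0.12321476] [ 0.3600586  -1.08427848 -3.73097909]
```

View pics/h5.png

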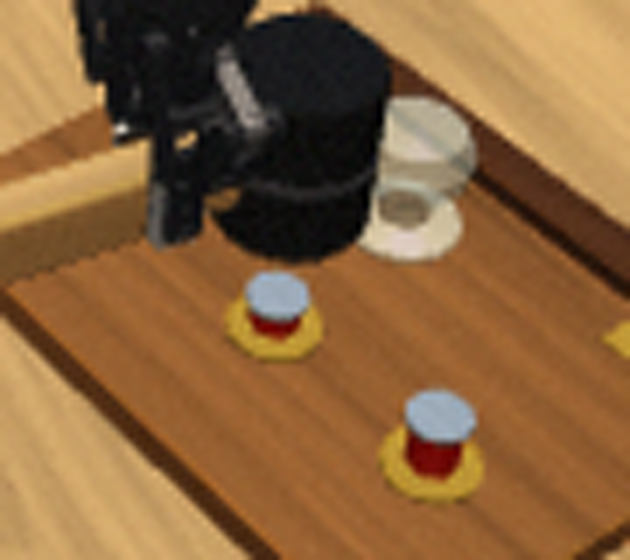

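The middle peg (crop px 278,310) sits clearly lower than the right one (438,445) and stays down with the mallet off it. I'll measure its height and then go to the right peg.

```bash
python3 - <<'E'
from h import *
W=world("side",np.load("side5.npy"));W0=world("side",np.load("side0.npy"))
for c in ((0.579,-.1433),(0.5968,-.2358),(.561,-.05)):
  for w in (W0,W):
    k=(np.hypot(w[...,0]-c[0],w[...,1]-c[1])<.011)&(w[...,2]>.02)&(w[...,2]<.06);print(c,k.sum(),np.median(w[k][:,2]) if k.any() else None)
E
```

```text
(0.579, -0.1433) 55 0.04944496643019349
(0.579, -0.1433) 43 0.04103953018309646
(0.5968, -0.2358) 55 0.05030284996889854
(0.5968, -0.2358) 63 0.05003474770131782
(0.561, -0.05) 32 0.034719188496283505
(0.561, -0.05) 0 None
```

Call:
{"method": "send_rows", "body": {"rows": [[[0.2,-1.2,0,0,0,0,10],[0.8,-4,0,0,0,0,10],[1.4,-7,0,0,0,0,10],[1.8,-9.0,-0.5,0,0,0,10],[1.8,-9.25,-2.0,0,0,0,10],[1.8,-9.25,-2.9,0,0,0,10],[1.8,-9.25,-3.3,0,0,0,10],[1.8,-9.25,-3.3,0,0,0,10],[1.8,-9.25,-3.3,0,0,0,10]]]}}

```text
clock: 12.78
tcp_pos: [0.5322, -0.2345, 0.0896]
ee_rot: [-1.571, -0.001, 0.001]
contact_force: [0.3, -0.5, -3.4]
opening: 0.0228
```

Call:
{"method": "send_rows", "body": {"rows": [[[0,0,-0.15,0,0,0,10],[0,0,-0.3,0,0,0,10],[0,0,-0.3,0,0,0,10]]]}}

```text
clock: 13.15
tcp_pos: [0.532, -0.2349, 0.0863]
ee_rot: [-1.571, -0.0, -0.0]
contact_force: [0.1, 0.2, -2.7]
opening: 0.0225
```

Call:
{"method": "send_rows", "body": {"rows": [[[0,0,-0.1,0,0,0,10],[0,0,-0.2,0,0,0,10],[0,0,-0.2,0,0,0,10]]]}}

```text
clock: 13.52
tcp_pos: [0.5319, -0.2349, 0.0846]
ee_rot: [-1.571, -0.0, -0.0]
contact_force: [-2.6, 0.1, 2.9]
opening: 0.0223
```

Call:
{"method": "send_rows", "body": {"rows": [[[0,0,-0.1,0,0,0,10],[0,0,-0.2,0,0,0,10],[0,0,-0.2,0,0,0,10]]]}}

```text
clock: 13.9
tcp_pos: [0.5319, -0.2349, 0.0823]
ee_rot: [-1.571, -0.0, 0.0]
contact_force: [-3.1, 0.3, 4.5]
opening: 0.0226
```

Call:
{"method": "send_rows", "body": {"rows": [[[0,0,-0.1,0,0,0,10],[0,0,-0.1,0,0,0,10]]]}}

```text
clock: 14.15
tcp_pos: [0.5319, -0.2349, 0.0812]
ee_rot: [-1.571, 0.0, 0.0]
contact_force: [-3.3, -0.3, 5.0]
opening: 0.0227
```

Call:
{"method": "send_rows", "body": {"rows": [[[0,0,-0.1,0,0,0,10],[0,0,-0.1,0,0,0,10]]]}}

```text
clock: 14.4
tcp_pos: [0.5319, -0.2349, 0.0803]
ee_rot: [-1.571, 0.0, 0.0]
contact_force: [-2.5, -0.3, 5.7]
opening: 0.0225
```

Call:
{"method": "send_rows", "body": {"rows": [[[0,0,-0.1,0,0,0,10],[0,0,-0.2,0,0,0,10],[0,0,-0.2,0,0,0,10]]]}}

```text
clock: 14.78
tcp_pos: [0.5319, -0.2349, 0.0782]
ee_rot: [-1.571, 0.0, 0.0]
contact_force: [-4.0, 0.4, 4.6]
opening: 0.0226
```

Call:
{"method": "send_rows", "body": {"rows": [[[0,0,-0.1,0,0,0,10],[0,0,-0.2,0,0,0,10],[0,0,-0.2,0,0,0,10]]]}}

```text
clock: 15.15
tcp_pos: [0.5319, -0.2349, 0.0761]
ee_rot: [-1.571, 0.0, -0.0]
contact_force: [-3.3, -0.7, 3.2]
opening: 0.0224
```

Call:
{"method": "send_rows", "body": {"rows": [[[0,0,-0.1,0,0,0,10],[0,0,-0.1,0,0,0,10]]]}}

```text
clock: 15.4
tcp_pos: [0.5319, -0.2348, 0.0751]
ee_rot: [-1.571, 0.0, 0.0]
contact_force: [-3.5, -0.4, 3.6]
opening: 0.0226
```

Call:
{"method": "send_rows", "body": {"rows": [[[0,0,-0.1,0,0,0,10],[0,0,-0.1,0,0,0,10]]]}}

```text
clock: 15.65
tcp_pos: [0.5319, -0.2348, 0.0741]
ee_rot: [-1.571, 0.0, 0.0]
contact_force: [-3.0, -0.3, 2.4]
opening: 0.0223
```

Call:
{"method": "send_rows", "body": {"rows": [[[0,0,-0.1,0,0,0,10],[0,0,-0.2,0,0,0,10],[0,0,-0.2,0,0,0,10]]]}}

```text
clock: 16.02
tcp_pos: [0.5319, -0.2349, 0.0721]
ee_rot: [-1.571, 0.0, -0.0]
contact_force: [-1.7, -1.1, -0.1]
opening: 0.0227
```

Call:
{"method": "send_rows", "body": {"rows": [[[0,0,-0.1,0,0,0,10],[0,0,-0.1,0,0,0,10]]]}}

```text
clock: 16.27
tcp_pos: [0.5319, -0.2348, 0.0711]
ee_rot: [-1.571, 0.0, 0.0]
contact_force: [-1.9, -1.6, 0.5]
opening: 0.0229
```

Call:
{"method": "send_rows", "body": {"rows": [[[0,0,-0.1,0,0,0,10],[0,0,-0.1,0,0,0,10]]]}}

```text
clock: 16.52
tcp_pos: [0.532, -0.2348, 0.0701]
ee_rot: [-1.571, 0.0, 0.0]
contact_force: [-2.0, -0.9, -0.1]
opening: 0.0226
```

Call:
{"method": "send_rows", "body": {"rows": [[[0,0,-0.1,0,0,0,10],[0,0,-0.1,0,0,0,10]]]}}

```text
clock: 16.77
tcp_pos: [0.532, -0.2348, 0.0691]
ee_rot: [-1.571, -0.0, 0.0]
contact_force: [-1.7, -1.2, -0.4]
opening: 0.0224
```

Call:
{"method": "send_rows", "body": {"rows": [[[0,0,-0.1,0,0,0,10],[0,0,-0.1,0,0,0,10]]]}}

```text
clock: 17.02
tcp_pos: [0.532, -0.2348, 0.0681]
ee_rot: [-1.571, -0.0, -0.0]
contact_force: [-0.7, -1.9, -1.4]
opening: 0.0226
```

Call:
{"method": "send_rows", "body": {"rows": [[[0,0,-0.05,0,0,0,10],[0,0,-0.05,0,0,0,10]]]}}

```text
clock: 17.27
tcp_pos: [0.532, -0.2348, 0.0677]
ee_rot: [-1.571, -0.0, 0.0]
contact_force: [-1.0, -1.1, -1.4]
opening: 0.0227
```

Call:
{"method": "send_rows", "body": {"rows": [[[0,0,-0.05,0,0,0,10],[0,0,-0.05,0,0,0,10]]]}}

```text
clock: 17.52
tcp_pos: [0.532, -0.2348, 0.0672]
ee_rot: [-1.571, -0.0, 0.0]
contact_force: [0.2, -2.0, -2.1]
opening: 0.0227
```

Call:
{"method": "send_rows", "body": {"rows": [[[0,0,-0.05,0,0,0,10],[0,0,-0.05,0,0,0,10]]]}}

```text
clock: 17.77
tcp_pos: [0.532, -0.2348, 0.0667]
ee_rot: [-1.571, -0.0, 0.0]
contact_force: [0.4, -0.3, -2.4]
opening: 0.0224
```

Call:
{"method": "send_rows", "body": {"rows": [[[0,0,-0.05,0,0,0,10],[0,0,-0.05,0,0,0,10]]]}}

```text
clock: 18.02
tcp_pos: [0.5318, -0.2347, 0.0661]
ee_rot: [-1.571, 0.0, 0.0]
contact_force: [-0.5, 0.2, -3.5]
opening: 0.0229
```

Call:
{"method": "send_rows", "body": {"rows": [[[0,0,0,0,0,0,10]]]}}

```text
clock: 18.15
tcp_pos: [0.5318, -0.2347, 0.0662]
ee_rot: [-1.571, 0.0, 0.0]
contact_force: [0.4, -0.2, -2.9]
opening: 0.0228
```

Call:
{"method": "send_rows", "body": {"rows": [[[0,0,-0.05,0,0,0,10],[0,0,-0.05,0,0,0,10]]]}}

```text
clock: 18.4
tcp_pos: [0.5317, -0.2347, 0.0656]
ee_rot: [-1.571, 0.0, 0.0]
contact_force: [0.3, 0.2, -4.0]
opening: 0.0222
```

Call:
{"method": "send_rows", "body": {"rows": [[[0,0,0.5,0,0,0,10],[0,0,2,0,0,0,10],[0,0,4.5,0,0,0,10],[0,0,7,0,0,0,10],[0,0,8.5,0,0,0,10],[0,0,8.5,0,0,0,10]]]}}

```text
clock: 19.15
tcp_pos: [0.5328, -0.2354, 0.1524]
ee_rot: [-1.573, -0.003, -0.0]
contact_force: [-0.2, 0.6, -3.9]
opening: 0.0225
```

```bash
python3 - <<'E'
from h import *
s=env.read_state();print(s['clock'],s['tcp_pos'],s['contact_force'])
p,d=read_camera("side");np.save("side6.npy",d);cv2.imwrite("pics/side6.png",cv2.cvtColor(p,cv2.COLOR_RGB2BGR))
b=cv2.imread("pics/side6.png")[185:265,270:360]
cv2.imwrite("pics/h6.png",cv2.resize(b,(630,560),interpolation=cv2.INTER_CUBIC))
W=world("side",d)
for c in ((0.579,-.1433),(0.5968,-.2358),(.561,-.05)):
    w=W;k=(np.hypot(w[...,0]-c[0],w[...,1]-c[1])<.011)&(w[...,2]>.02)&(w[...,2]<.06);print(c,k.sum(),np.median(w[k][:,2]) if k.any() else None)
E
```

```text
19.15 [ 0.53282569 -0.2353753   0.15242848] [-0.182287    0.55577508 -3.87616381]
(0.579, -0.1433) 1 0.023776796538732478
(0.5968, -0.2358) 36 0.026296531480688112
(0.561, -0.05) 27 0.034997773500294704
```

View pics/h6.png

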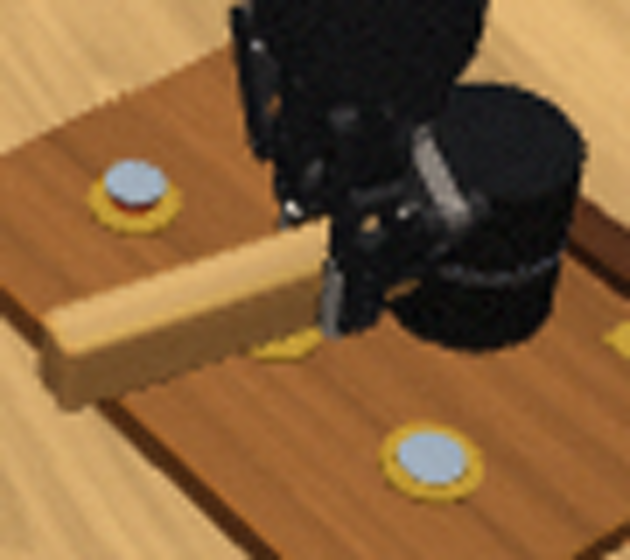

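Right peg (crop px 432,457) is down flush and stays. The view also shows the left peg still down, and the mallet hides the middle one. Now back to the mat.

Call:
{"method": "send_rows", "body": {"rows": [[[-0.1,1.2,0,0,0,0,10],[-0.4,4,0,0,0,0,10],[-0.8,8,0,0,0,0,10],[-1.3,12,0,0,0,0,10],[-1.8,16,0,0,0,0,10],[-2.2,20,0,0,0,0,10],[-2.7,24,0,0,0,0,10],[-3.1,28,0,0,0,0,10],[-3.6,32,0,0,0,0,10],[-4.0,36,0,0,0,0,10],[-4.5,40,0,0,0,0,10],[-4.9,44,0,0,0,0,10],[-5.4,48,0,0,0,0,10],[-5.8,51.5,0,0,0,0,10],[-6.0,53.3,0,0,0,0,10],[-6.0,53.8,-1,0,0,0,10],[-6.0,53.8,-3,0,0,0,10],[-6.0,53.8,-5,0,0,0,10],[-6.0,53.8,-6,0,0,0,10],[-6.0,53.8,-6,0,0,0,10]]]}}

```text
clock: 21.7
tcp_pos: [0.4713, 0.3021, 0.0897]
ee_rot: [-1.572, 0.002, -0.001]
contact_force: [-0.6, -0.9, -2.4]
opening: 0.0225
```

```bash
python3 - <<'E'
from h import *
s=env.read_state();print(s['clock'],s['tcp_pos'],s['ee_rot'],s['contact_force'])
for n in("top","side"):
    p,d=read_camera(n);np.save(f"{n}7.npy",d);cv2.imwrite(f"pics/{n}7.png",cv2.cvtColor(p,cv2.COLOR_RGB2BGR))
    W=world(n,d);z=W[...,2];T=s['tcp_pos'];I=cv2.cvtColor(p,cv2.COLOR_RGB2BGR).astype(int)
    for c in ((0.579,-.1433),(0.5968,-.2358),(.561,-.05)):
        k=(np.hypot(W[...,0]-c[0],W[...,1]-c[1])<.011)&(z>.02)&(z<.06);print(n,c,k.sum(),np.median(z[k]))
    h0=T[2]+.047
    k=(abs(z-h0)<.012)&(W[...,0]>T[0]+.03)&(W[...,0]<T[0]+.11)&(abs(W[...,1]-T[1])<.04)
    p=W[k];A=np.c_[p[:,:2]-T[:2]-[.065,0],np.ones(len(p))]
    for _ in range(4):
        c=np.linalg.lstsq(A,p[:,2],rcond=None)[0];r=p[:,2]-A@c;g=abs(r)<.003;p=p[g];A=A[g]
    print(n,len(p),c,"expect",h0,p.min(0),p.max(0))
    if n=="side":
        k=(I[...,2]>I[...,0]+25)&(W[...,0]>T[0]-.12)&(W[...,0]<T[0]-.03)&(abs(W[...,1]-T[1])<.03)&(abs(z-T[2]-.026)<.01)
        t=W[k];print("handle",len(t),np.polyfit(t[:,0],t[:,2],1),t[:,1].mean())
a=cv2.imread("pics/top7.png")[110:270,100:260];b=cv2.imread("pics/side7.png")[80:200,170:330]
cv2.imwrite("pics/h7.png",np.vstack([cv2.resize(a,(360,300)),cv2.resize(b,(400,300))[:,:360]]))
E
```

```text
21.7 [0.47125048 0.30214377 0.08972583] [-1.57215636e+00  2.20019434e-03 -7.41933471e-04] [-0.56206951 -0.928052   -2.43178785]
top (0.579, -0.1433) 49 0.04177108253035969
top (0.5968, -0.2358) 41 0.02711584942252442
top (0.561, -0.05) 45 0.0353403456821459
top 270 [-0.01311222  0.02915619  0.13575064] expect 0.13672583303061234 [0.50851905 0.26994467 0.1320009 ] [0.56801553 0.31699317 0.13870673]
side (0.579, -0.1433) 42 0.040495723828065405
side (0.5968, -0.2358) 32 0.025932944423519812
side (0.561, -0.05) 28 0.0353781175004099
side 119 [0.00826979 0.02930525 0.13469624] expect 0.13672583303061234 [0.50545722 0.26792454 0.13091129] [0.56690324 0.3341896  0.13734281]
handle 108 [0.0096715  0.10764626] 0.2963279207834423
```

View pics/h7.png

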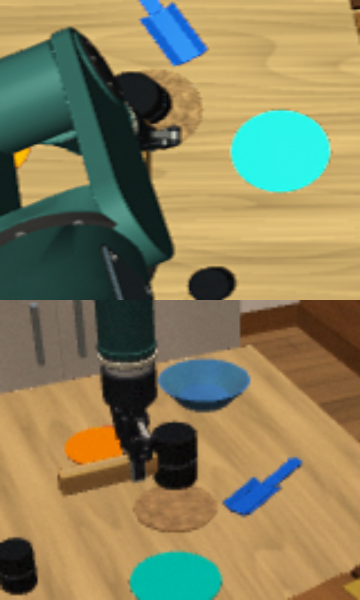

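All three pegs are down and the mallet is level. I'll lower it gently onto the cork.

Call:
{"method": "send_rows", "body": {"rows": [[[0,0,-1.5,0,0,0,10],[0,0,-3,0,0,0,10],[0,0,-4.2,0,0,0,10],[0,0,-4.8,0,0,0,10],[0,0,-5.1,0,0,0,10],[0,0,-5.1,0,0,0,10],[0,0,-5.1,0,0,0,10]]]}}

```text
clock: 22.68
tcp_pos: [0.4722, 0.3033, 0.0401]
ee_rot: [-1.571, -0.001, 0.0]
contact_force: [-0.8, -0.8, -4.0]
opening: 0.0227
```

Call:
{"method": "send_rows", "body": {"rows": [[[0,0,-0.1,0,0,0,10],[0,0,-0.1,0,0,0,10]]]}}

```text
clock: 22.92
tcp_pos: [0.472, 0.3032, 0.0389]
ee_rot: [-1.571, -0.0, 0.0]
contact_force: [-0.4, 0.5, -3.9]
opening: 0.0225
```

Call:
{"method": "send_rows", "body": {"rows": [[[0,0,-0.1,0,0,0,10],[0,0,-0.1,0,0,0,10]]]}}

```text
clock: 23.18
tcp_pos: [0.4719, 0.3031, 0.0377]
ee_rot: [-1.571, 0.0, -0.0]
contact_force: [-0.0, -0.7, -3.1]
opening: 0.0233
```

Call:
{"method": "send_rows", "body": {"rows": [[[0,0,-0.05,0,0,0,10],[0,0,-0.05,0,0,0,10]]]}}

```text
clock: 23.42
tcp_pos: [0.4719, 0.3032, 0.0374]
ee_rot: [-1.571, -0.0, 0.0]
contact_force: [-1.7, -0.2, -1.4]
opening: 0.0226
```

Call:
{"method": "send_rows", "body": {"rows": [[[0,0,-0.05,0,0,0,10],[0,0,-0.05,0,0,0,10]]]}}

```text
clock: 23.68
tcp_pos: [0.4718, 0.3032, 0.0372]
ee_rot: [-1.571, -0.0, 0.0]
contact_force: [-2.8, -0.4, 4.9]
opening: 0.0224
```

Call:
{"method": "send_rows", "body": {"rows": [[[0,0,0,0,0,0,40],[0,0,0,0,0,0,60],[0,0,0,0,0,0,80],[0,0,0,0,0,0,100],[0,0,0,0,0,0,100],[0,0,0,0,0,0,100],[0,0,0,0,0,0,100]]]}}

```text
clock: 24.55
tcp_pos: [0.4719, 0.3032, 0.0368]
ee_rot: [-1.571, 0.0, 0.0]
contact_force: [0.4, 0.3, 0.4]
opening: 0.0854
```

Call:
{"method": "send_rows", "body": {"rows": [[[0,0,1,0,0,0,100],[0,0,3,0,0,0,100],[0,0,6,0,0,0,100],[0,0,10,0,0,0,100],[0,0,14,0,0,0,100],[0,0,17,0,0,0,100],[-3,2.5,18,0,0,0,100],[-6,6,18,0,0,0,100],[-9,10,18,0,0,0,100],[-12,14,18,0,0,0,100],[-15,18,18,0,0,0,100],[-18,21,18,0,0,0,100],[-18,21,18,0,0,0,100],[-18,21,18,0,0,0,100]]]}}

```text
clock: 26.3
tcp_pos: [0.292, 0.5128, 0.2171]
ee_rot: [-1.571, -0.0, 0.001]
contact_force: [-0.1, -0.5, -0.3]
opening: 0.0853
```

```bash
python3 - <<'E'
from h import *
s=env.read_state();print(s['clock'],s['tcp_pos'],s['contact_force'])
for n in("top","side"):
    p,d=read_camera(n);np.save(f"{n}8.npy",d);cv2.imwrite(f"pics/{n}8.png",cv2.cvtColor(p,cv2.COLOR_RGB2BGR))
    W=world(n,d);z=W[...,2]
    for c in ((0.579,-.1433),(0.5968,-.2358),(.561,-.05)):
        k=(np.hypot(W[...,0]-c[0],W[...,1]-c[1])<.011)&(z>.02)&(z<.06);print(n,c,k.sum(),np.median(z[k]))
    k=(z>.076)&(z<.095)&(W[...,0]>.49)&(W[...,0]<.59)&(abs(W[...,1]-.302)<.05);p=W[k]
    A=np.c_[p[:,:2]-[.537,.302],np.ones(len(p))];print(n,len(p),np.linalg.lstsq(A,p[:,2],rcond=None)[0],cv2.minEnclosingCircle(p[:,:2].astype(np.float32)),p.mean(0))
a=cv2.imread("pics/top8.png");b=cv2.imread("pics/side8.png")
cv2.imwrite("pics/h8.png",np.vstack([cv2.resize(a[60:260,60:460],(600,300)),cv2.resize(b[100:300,100:500],(600,300))]))
cv2.imwrite("pics/m8.png",cv2.resize(a[130:205,130:205],None,fx=7,fy=7,interpolation=cv2.INTER_NEAREST))
E
```

```text
26.3 [0.29196117 0.5127779  0.21709621] [-0.12992745 -0.51296219 -0.30454609]
top (0.579, -0.1433) 51 0.04270606560705464
top (0.5968, -0.2358) 41 0.027635192753382377
top (0.561, -0.05) 45 0.037236221201130355
top 447 [0.00647632 0.00647652 0.08299477] ((0.5375936031341553, 0.30224907398223877), 0.03324316814541817) [0.53665707 0.30183321 0.08299147]
side (0.579, -0.1433) 43 0.04114248985062618
side (0.5968, -0.2358) 35 0.02634015148539453
side (0.561, -0.05) 31 0.03532304399292834
side 149 [0.01672659 0.02979858 0.08177308] ((0.5360302925109863, 0.3019375503063202), 0.03412485122680664) [0.53398388 0.29881364 0.08162768]
```

View pics/h8.png

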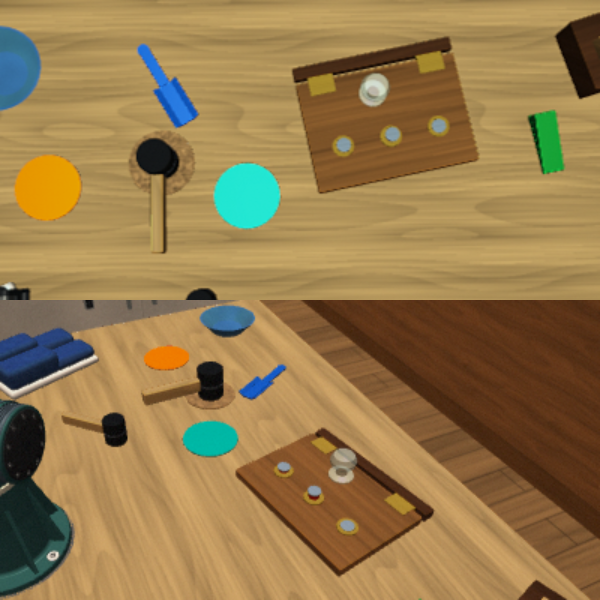

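View pics/m8.png

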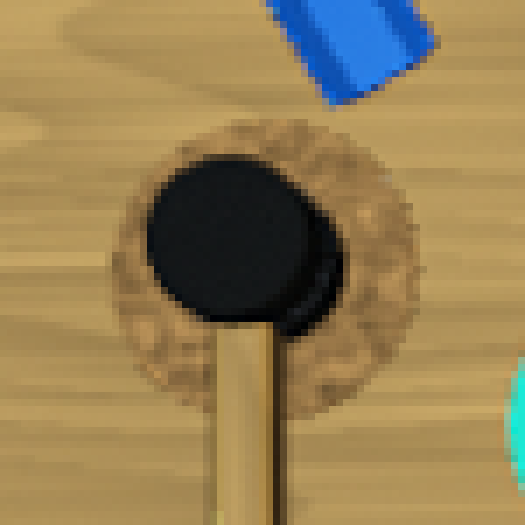

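The mallet stands upright at (0.537, 0.302), near the mat's centre, with the whole face on the cork. All three pegs are down, the bystanders haven't moved and the arm is clear, so I'm handing in.

```bash
python3 - <<'E'
from plant import env
print(env.hand_in(), env.read_state()['clock'])
E
```

```text
the job is handed in; nothing more can be done
the job is handed in; nothing more can be done
```

I pressed both popped-up pegs home with the mallet and stood it back on the cork mat. The job was handed in at about 26 s.

**How:** I took the larger mallet by its handle and pushed each peg down in small steps with the face level. I stopped once the spring force on the wrist had faded out. The force between mallet and peg stayed at about 9 N or less.

**Last checks:**
- **Pegs:** all three are down with the mallet off them. The right one is about 25 mm lower than it was, and the third has not moved.
- **Mallet:** it stands upright, with its head about 4 mm from the mat's centre, so the whole face is on the cork. The gripper is open and clear.
- **Bystanders:** the knob and shoe horn look unmoved in the last pictures, as does the doorstop in the top view. I did not measure them.

**Disagreement:** the two cameras put the middle peg 8.4 mm (side) and 9.8 mm (top) lower than at the start, just under the stated 10 mm. The depth readings scatter by 1–2 mm. The peg stayed down for more than 10 s after release, so I took it as caught.

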